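# Wedge the rocking bamboo chest

## Robot

A 7-joint arm with a two-finger parallel gripper is mounted at the origin on the work surface. World frame = base frame: x ahead of the robot, y to its left, z up, the work surface at z = 0. Lengths are in m, angles in rad, forces in N, time in s.
With the tool pointing down it reaches from about 0.4 to 0.875 m from the base axis. Payload 6.5 kg.
Tool frame: the origin (TCP) lies midway between the tips of the shut fingers; the grasp point (between the pads) lies 19 mm behind it (manip.hold_point_z is the z of the grasp point in the tool frame, in m); z points along the fingers, y is the direction in which the jaws open and shut (so a half turn about z gives the same grasp; the last joint's range is limited). The gripper opens to 88 mm and grips with 3 to 60 N. Pads are 18 mm wide; open, the fingers measure 123 mm over their backs; the gripper's body (75 mm by 187 mm) begins 45 mm behind the grasp point.
Start: joints at [1.251, 0.536, -0.004, 1.538, 0.003, 1.067, -0.071], TCP at [0.163, -0.629, 0.239] pointing down, gripper open.
Joint ranges: [-2.7, 2.7], [-0.37, 2.16], [-1.27, 1.26], [0.24, 2.4], [-1.31, 4.45], [0.19, 1.91], [-2.76, 2.76]. Speed limits (rad/s): [2.39, 2.39, 3.14, 3.14, 3.14, 3.14, 3.14].

## Interface

Orientations are given as a unit quaternion [w, x, y, z].
In Python, from rig import manip gives the robot as it stands.
- The arm moves only by the tool servo_tool, never from a script. Its argument "motion" is a list of rows, each a list of 3 entries, a list of its own where there are three numbers: the finger opening in m, from 0 to 0.0881, then the shift along the world's x, y, z in m, then the turn about the world's z in degrees. A call has 1 to 5 rows; each row is the pose to reach, as a shift and turn from the pose commanded when the call began; what a row does not reach only later rows make up. A row lasts 1/10 s, in which the tool goes at most 50 mm and 8.59 degrees, less where a joint would pass 70% of its speed; a pose out of reach is approached as far as the arm can. A call with a gripper value outside its range is refused whole. The fingers move at their own pace and stop on an object; "squeeze" is the grip in N (left out, the last holds). Time passes only in rows, so rows that repeat a pose let the fingers close. It gives the time, the measured TCP pose, the force and the opening at its end, in the units of the state.
- manip.sense(): the state, without advancing time (a new reading comes with each control period).
- manip.capture(name): name is "scene" or "side" or "wrist"; returns the picture (420x560x3 uint8, blue, green, red); there is no depth.
- manip.calibration(name): a dict with "fx", "fy", "cx", "cy" (pixels), "R" (3x3) and "t" (3): a world point X has camera coordinates R X + t; the wrist camera has in their place "tool_from_camera" (4x4, takes a point from camera to tool coordinates, whose origin is the TCP and whose axes are the flange's). Camera axes: x right, y down, z forward; pixel columns grow to the right and rows downward; lengths in m; the calibration is good to about 2 mm. A picture is of the moment at which its call begins: read the wrist's pose just before it. calibration takes no time and is no camera call.
- manip.hand_in(): hands the job in, once; it reports no verdict.
The state is a dict: "time": time; "qpos": joint angles; "dq": joint speeds; "tau": joint torques, N m; "eef_pos": TCP position; "tcp_rot": TCP orientation; "ft_force": force on the tool from outside, world axes, zero at the start; "wrist_torque": the same for the moment, N m; "gripper_width": opening from 0.0 (shut) to 1.0 (fully open).
Only numpy, scipy, OpenCV 4.12 (cv2) and the standard library are available. Lean on these libraries where they do the work, as an engineer would, in place of code of your own. Each camera call takes 0.05 s, during which the arm holds its last target.

## Task

The small bamboo chest rocks because its red foot is too short. Push the wooden wedge along the bench, thin end first, under the red foot until it just takes up the gap and the chest stands level, then press down firmly on the red dot on the lid to feel that the chest no longer rocks, and let go. Only push and press: lift neither wedge nor chest, do not shove the chest along, and leave the pot, the bamboo ring and the mallet where they are.

Things in the scene. Friction and masses are not known exactly. Their poses are not given: they have to be found in the camera images.
- chest: Loose flat bamboo tool chest with flat lid, about 1.8 kg. Lid 208 x 178 mm, top 66 mm above the bench; carcass 200 x 170 mm, from 24 to 58 mm height. Origin: at bench height under its middle, z up. Four feet 30 x 30 mm centred at x, y = (+-80, +-65) mm. The red foot, at (+80, +65), ends 5 to 9 mm above the bench (unknown); at rest the chest stands level on the other three.
- foot_edge (a point): Point of the chest at (80, 80, 0) mm: at bench height below the middle of the red foot's outer (+y) lower edge, where the wedge's slope meets the foot. Pushing the wedge on after that shoves the chest along and may lift this foot: it should end level within 0.015 rad (about 1.5 mm at this foot) and not shifted by over 30 mm.
- press_spot (a point): Centre of the red dot (24 mm across) on the lid's corner above the red foot, at (88, 74, 66) mm of the chest: where to press. A steady press of about 2 to 6 N here rocks the unwedged chest over until the red foot meets the bench (tilt 0.05 to 0.1 rad); a firm test press is 10 to 15 N, under which the wedged chest stays within 0.02 rad of level and bears on the wedge.
- wedge: Loose wooden wedge lying flat, 150 mm long, 44 wide, 0.15 kg. Origin: middle of its underside; x to the thin end, z up. Thin end (x = +75) 2 mm thick; the top rises 1 in 9 to 16.4 mm at x = -55; the last 20 mm is a dark upright butt block 30 mm tall, whose rear face (x = -75) is to be pushed. Starts outside the chest's +y side, thin end roughly towards the red foot, 10 to 50 mm off.
- wedge_tip (a point): Middle of the wedge's thin edge, at bench height. Sliding the free wedge takes about 1 N; when its slope meets the foot the push rises within a few mm to 5 to 10 N, and beyond that foot and chest start to move.
- pot: Bystander: loose bamboo pot, 68 mm across, 95 mm tall, with thin sticks in it up to 175 mm; origin under its middle.
- offcut: Bystander: loose bamboo ring, 84 mm across, 40 mm tall; origin under its middle.
- mallet: Bystander: loose wooden mallet lying flat; head 45 x 90 x 42 mm at x = +90 mm, handle 22 mm thick reaching to x = -100 mm; origin at bench height.

How it is judged:
By the outcome, as a careful person would: the job done as asked, in the order asked, and still so for the second after the job is handed in, with the robot touching nothing.
It also fails if it takes over 45 s, if anything falls off the work surface, if the arm or the gripper's body presses on something with over 40 N, if the wrist force passes 120 N, or if a joint passes its speed limit or range.

## Working session

There is one attempt and no reset: what is moved stays moved. The work goes in short steps, Python scripts to look and compute and a tool call to move; the robot and the scene stay as the last step left them, time stands still between calls to the robot, and variables do not carry over. Pictures are saved under pics/ and viewed, and the job is handed in when it is done.

Besides the shell and the picture viewer there is one more tool, called after "Emit:" by a JSON object that holds its "api" and its "payload", one argument or row to a line. servo_tool: Moves the arm, as the interface text tells. Its arguments: {"type":"object","properties":{"motion":{"type":"array","items":{"type":"array"}},"squeeze":{"type":"number"}},"required":["motion"]}

```bash
ls; mkdir -p pics; python3 - <<'E'
from rig import manip
import cv2
s=manip.sense();print(s)
for n in ("scene","side","wrist"):
    cv2.imwrite(f"pics/{n}0.png",manip.capture(n)); print(n,manip.calibration(n))
E
```

```text
pics
{'time': 0.0, 'qpos': array([ 1.25082438,  0.53717289, -0.00445319,  1.53887523,  0.00261695,
        1.06724754, -0.07121201]), 'dq': array([ 0.00153128,  0.00143319, -0.00065897,  0.00298709,  0.00010517,
        0.00098545, -0.00032522]), 'tau': array([ 7.34897712e-04, -5.70984185e+01,  9.90521461e-01, -2.51601863e+01,
       -5.63706807e-02,  1.77149201e-02,  1.61663515e-04]), 'eef_pos': array([ 0.16302297, -0.62859921,  0.23783374]), 'tcp_rot': array([-8.30897462e-04,  9.91955308e-01,  1.26585727e-01, -1.72558130e-04]), 'ft_force': array([ 0.04873814, -0.17816864,  0.12590487]), 'wrist_torque': array([-0.01595491, -0.03051155, -0.04023392]), 'gripper_width': 1.0009628401522321}
scene {'fx': 435.0095638281044, 'fy': 435.0095638281044, 'cx': 280.08730717787466, 'cy': 207.5437344009519, 'R': array([[ 0.82941544,  0.55863063, -0.00135576],
       [ 0.29835297, -0.44502269, -0.84435793],
       [-0.47228754,  0.69991901, -0.5357778 ]]), 't': array([-0.4358302 , -0.18933479,  1.36380809])}
side {'fx': 437.9224671486107, 'fy': 437.9224671486107, 'cx': 283.3632776459625, 'cy': 204.83360898311588, 'R': array([[ 0.98859038, -0.15050826, -0.00602717],
       [-0.09142533, -0.56775173, -0.81810719],
       [ 0.11970996,  0.80932394, -0.57503417]]), 't': array([-0.63559783,  0.02444164,  0.87791548])}
wrist {'fx': 341.1540972474047, 'fy': 341.1540972474047, 'cx': 278.3501455405122, 'cy': 211.9684570868816, 'tool_from_camera': array([[-1.94545725e-04, -9.47919410e-01, -3.18510211e-01,
         8.25860760e-02],
       [ 9.99999957e-01, -2.54170723e-04,  1.45639428e-04,
        -7.90715298e-04],
       [-2.19010411e-04, -3.18510169e-01,  9.47919419e-01,
        -1.45186994e-01],
       [ 0.00000000e+00,  0.00000000e+00,  0.00000000e+00,
         1.00000000e+00]])}
```

View pics/scene0.png

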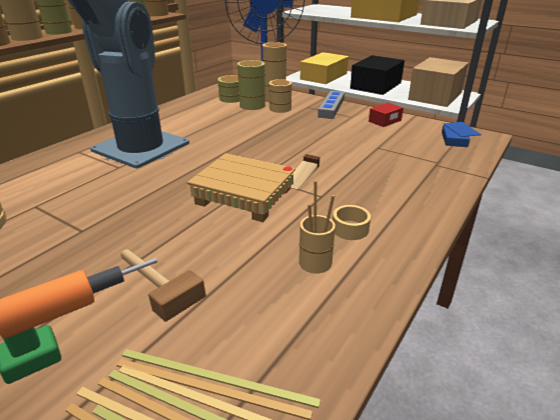

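View pics/side0.png

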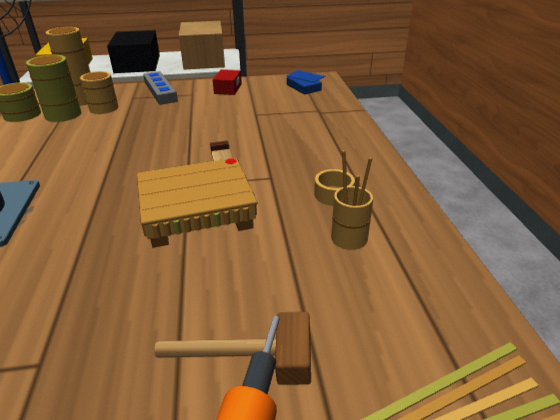

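View pics/wrist0.png

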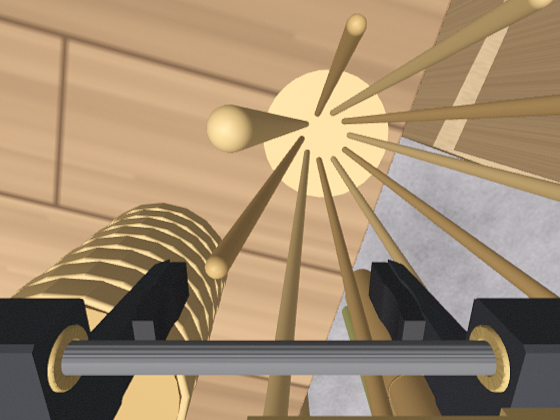

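```bash
cat > h.py <<'E'
import numpy as np, cv2
from rig import manip
from scipy.spatial.transform import Rotation as Ro
def cam(n):
    c=manip.calibration(n); 
    return c['fx'],c['fy'],c['cx'],c['cy'],np.array(c['R']),np.array(c['t'])
def wcam(s):
    c=manip.calibration('wrist'); T=np.eye(4); q=s['tcp_rot']; T[:3,:3]=Ro.from_quat([q[1],q[2],q[3],q[0]]).as_matrix(); T[:3,3]=s['eef_pos']
    W=T@np.array(c['tool_from_camera']); R=W[:3,:3].T; return c['fx'],c['fy'],c['cx'],c['cy'],R,-R@W[:3,3]
def px2w(c,u,v,z):
    fx,fy,cx,cy,R,t=c
    d=R.T@np.array([(u-cx)/fx,(v-cy)/fy,1]); o=-R.T@t
    return o+d*(z-o[2])/d[2]
def proj(c,X):
    fx,fy,cx,cy,R,t=c; p=R@np.asarray(X)+t; return np.array([fx*p[0]/p[2]+cx,fy*p[1]/p[2]+cy])
def crop(im,name,x0,y0,x1,y1,k):
    cv2.imwrite(name,cv2.resize(im[y0:y1,x0:x1],None,fx=k,fy=k,interpolation=cv2.INTER_CUBIC))
E
python3 - <<'E'
from h import *
for n,b in (("scene",(180,140,340,230)),("side",(125,130,265,250))):
    im=cv2.imread(f"pics/{n}0.png"); crop(im,f"pics/{n}0c.png",*b,5)
    c=cam(n); print(n,'cam',-c[4].T@c[5])
print('dot',px2w(cam('scene'),288,169,.066),px2w(cam('side'),231,162,.066))
E
```

```text
scene cam [ 1.06208247 -0.79534539  0.5702409 ]
side cam [ 0.52548525 -0.79230396  0.52099642]
dot [0.53306928 0.02448869 0.066     ] [0.53509949 0.02036051 0.066     ]
```

View pics/scene0c.png

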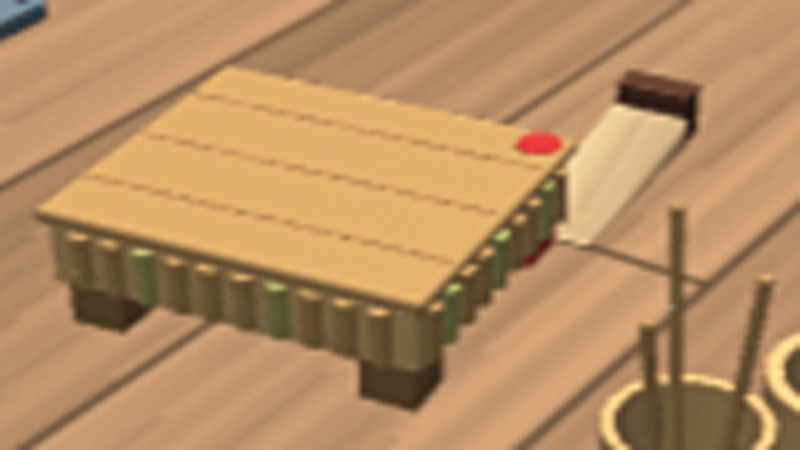

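View pics/side0c.png

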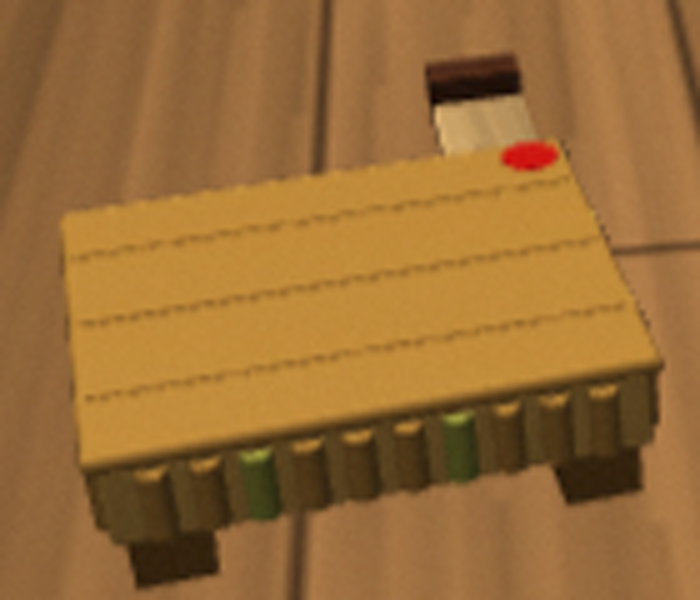

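```bash
python3 - <<'E'
from h import *
im=cv2.imread("pics/scene0.png"); crop(im,"pics/s0w.png",280,148,330,196,12)
im=cv2.imread("pics/side0.png"); crop(im,"pics/d0w.png",200,135,250,175,12)
E
```

```text
(no output)
```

View pics/s0w.png

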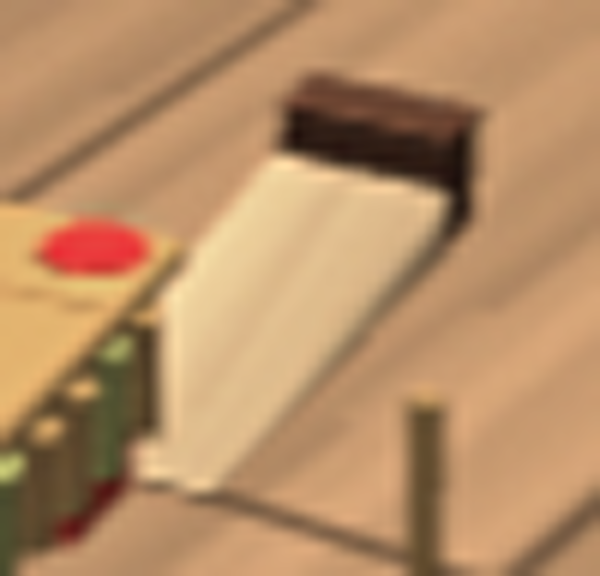

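View pics/d0w.png

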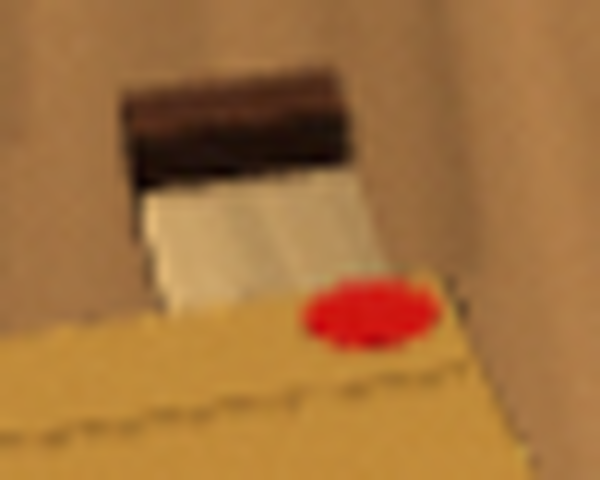

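```bash
cat > fit.py <<'E'
from h import *
from scipy.optimize import least_squares
def fit(obs,x0):
    # obs: (cam, XYZ mm, u,v, weight)
    def r(p):
        c,s=np.cos(p[2]),np.sin(p[2]); o=[]
        for cm,X,u,v,*w in obs:
            X=np.array(X)/1e3; W=np.array([p[0]+c*X[0]-s*X[1],p[1]+s*X[0]+c*X[1],X[2]])
            o.append((proj(cm,W)-[u,v])*(w[0] if w else 1))
        return np.array(o).ravel()
    q=least_squares(r,x0,loss='soft_l1'); return q.x,r(q.x).reshape(-1,2)
def fr(x0,y0,k,u,v): return x0+(u+.5)/k-.5,y0+(v+.5)/k-.5
E
python3 - <<'E'
from fit import *
S,D=cam('scene'),cam('side')
lid={'A':(-104,89,66),'B':(104,89,66),'C':(104,-89,66),'D':(-104,-89,66)}
s=dict(A=(225,67),B=(577,143),C=(423,305),D=(38,213)); d=dict(A=(63,215),B=(560,141),C=(662,365),D=(85,468))
so=[(S,lid[k],*fr(180,140,5,*s[k])) for k in s]+[(S,(88,74,66),*fr(280,148,12,95,248))]
do=[(D,lid[k],*fr(125,130,5,*d[k])) for k in d]+[(D,(88,74,66),*fr(200,135,12,372,314))]
for o in (so,do,so+do):
    p,r=fit(o,[.45,-.05,0]); print(p.round(4),r.round(1).tolist()); P=p
wp=[(-75,-22,30),(-75,22,30),(-55,-22,30),(-55,22,30),(-55,-22,16.4),(-55,22,16.4)]
sw=[(308,72),(485,112),(285,103),(470,135),(277,155),(450,197)]
dw=[(122,92),(338,68),(130,135),(347,118),(140,195),(355,168)]
so=[(S,a,*fr(280,148,12,*b)) for a,b in zip(wp+[(75,22,2)],sw+[(212,488)])]
do=[(D,a,*fr(200,135,12,*b)) for a,b in zip(wp,dw)]
for o in (so,do,so+do):
    p,r=fit(o,[.53,.1,-1.5]); print(p.round(4),r.round(1).tolist())
c,s_=np.cos(P[2]),np.sin(P[2]); R=np.array([[c,-s_],[s_,c]])
print('foot_edge',P[:2]+R@[.08,.08],'dot',P[:2]+R@[.088,.074])
print('tip',p[:2]+.075*np.array([np.cos(p[2]),np.sin(p[2])]),'butt',p[:2]-.075*np.array([np.cos(p[2]),np.sin(p[2])]))
print('wedge in chest', R.T@(p[:2]-P[:2]), np.degrees(p[2]-P[2]), 'tip',R.T@(p[:2]+.075*np.array([np.cos(p[2]),np.sin(p[2])])-P[:2]))
E
```

```text
[ 0.4561 -0.0621  0.1642] [[-0.0, -0.2], [0.6, -0.8], [0.3, 0.2], [-1.0, -0.2], [-0.0, 0.4]]
[ 0.4597 -0.0637  0.1545] [[-0.8, -0.1], [0.3, -0.9], [1.2, -0.6], [-1.2, 0.2], [0.5, 0.7]]
[ 0.4587 -0.0637  0.1562] [[0.7, 0.2], [1.3, -0.1], [0.3, 1.0], [-0.7, 0.1], [0.6, 1.1], [-1.4, -0.0], [-0.2, -0.8], [0.7, -0.6], [-1.7, 0.3], [-0.1, 0.7]]
[ 0.5159  0.1213 -1.4526] [[0.7, -0.1], [0.1, -0.4], [-0.3, 0.0], [-1.4, 0.5], [0.3, 0.0], [0.0, -0.3], [0.1, 0.3]]
[ 0.5167  0.1186 -1.5024] [[0.1, -0.1], [-0.0, 0.1], [0.1, 0.0], [0.2, -0.5], [-0.2, 0.0], [-0.1, 0.3]]
[ 0.518   0.1192 -1.4666] [[1.3, 0.4], [0.7, 0.2], [0.3, 0.5], [-0.9, 1.0], [0.8, 0.5], [0.5, 0.2], [-0.1, 0.8], [-0.5, 0.1], [-0.7, -0.1], [-0.2, 0.1], [-0.2, -0.7], [-0.4, 0.1], [-0.4, 0.1]]
foot_edge [0.52533046 0.02774414] dot [0.53416637 0.02306156]
tip [0.52580115 0.044557  ] butt [0.51020673 0.19374418]
wedge in chest [0.0869808 0.1714335] -92.98119472772896 tip [0.08308018 0.096535  ]
```

```bash
python3 - <<'E'
from h import *
S,D=cam('scene'),cam('side')
print('pot',px2w(S,316,262,0),px2w(D,351,238,0)); print('ring',px2w(S,351,230,0.0),px2w(D,335,196,0.0))
s=manip.sense();w=wcam(s); print('disc',px2w(w,325,130,0),px2w(w,230,128,.2),px2w(w,357,25,.2),px2w(w,217,268,.2), 'tcp px',proj(w,s['eef_pos']))
im=cv2.imread("pics/wrist0.png"); crop(im,"pics/w0b.png",130,120,500,400,2)
E
```

```text
pot [ 0.73637059 -0.1817867   0.        ] [ 0.74229805 -0.18542781  0.        ]
ring [ 0.74559009 -0.03971893  0.        ] [ 0.74732215 -0.04419259  0.        ]
disc [ 0.22269144 -0.66501946  0.        ] [ 0.22172116 -0.586531    0.2       ] [ 0.28398605 -0.63539237  0.2       ] [ 0.13963228 -0.595939    0.2       ] tcp px [279.96296106 278.64921694]
```

View pics/w0b.png

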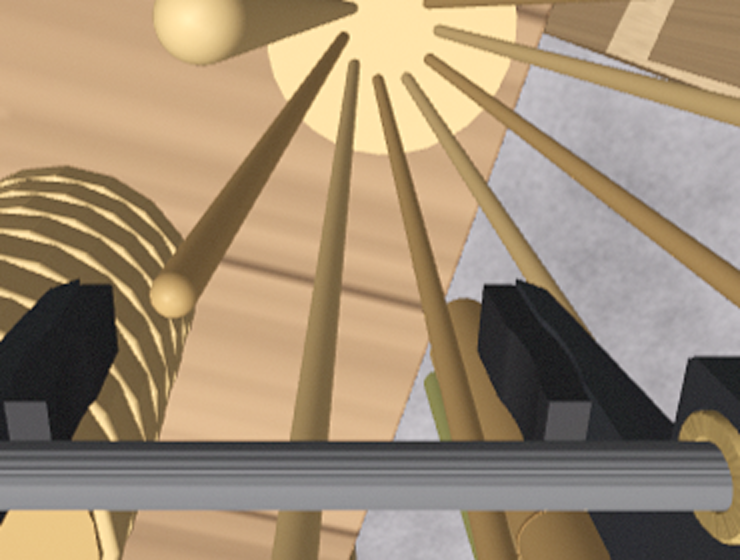

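Emit:
{"api": "servo_tool", "payload": {
  "motion": [
    [0.088,[0,0,0.05],0],
    [0.088,[0,0,0.1],0],
    [0.088,[0,0,0.13],0],
    [0.088,[0.03,0.03,0.13],6],
    [0.088,[0.06,0.06,0.13],13]
  ],
  "squeeze": 20
}}

```text
time: 0.65
eef_pos: [0.223, -0.5693, 0.3695]
tcp_rot: [0.001, 0.971, 0.239, -0.0]
ft_force: [0.6, 0.2, -1.2]
gripper_width: 1.004
```

Emit:
{"api": "servo_tool", "payload": {
  "motion": [
    [0.0,[0.035,0.035,0],8],
    [0.0,[0.07,0.07,0],16],
    [0.0,[0.105,0.105,0],24],
    [0.0,[0.14,0.14,0],32],
    [0.0,[0.175,0.175,0],40]
  ]
}}

```text
time: 1.15
eef_pos: [0.3991, -0.3925, 0.3687]
tcp_rot: [-0.0, 0.83, 0.558, -0.0]
ft_force: [-0.2, -1.4, 0.3]
gripper_width: 0.566
```

Emit:
{"api": "servo_tool", "payload": {
  "motion": [
    [0.0,[0.015,0.047,0],8],
    [0.0,[0.03,0.094,0],16],
    [0.0,[0.045,0.141,0],24],
    [0.0,[0.06,0.188,0],28.5],
    [0.0,[0.07,0.237,0],28.5]
  ]
}}

```text
time: 1.65
eef_pos: [0.4685, -0.1554, 0.3686]
tcp_rot: [0.0, 0.668, 0.744, 0.0]
ft_force: [0.7, 0.1, -0.3]
gripper_width: 0.116
```

Emit:
{"api": "servo_tool", "payload": {
  "motion": [
    [0.0,[0.005,0.05,0],0],
    [0.0,[0.01,0.1,0],0],
    [0.0,[0.015,0.15,0],0],
    [0.0,[0.02,0.2,0],0],
    [0.0,[0.03,0.249,0],0]
  ]
}}

```text
time: 2.15
eef_pos: [0.4975, 0.0926, 0.3688]
tcp_rot: [0.0, 0.669, 0.743, -0.0]
ft_force: [0.8, 0.4, 0.6]
gripper_width: 0.006
```

Emit:
{"api": "servo_tool", "payload": {
  "motion": [
    [0.0,[0.0,0.05,0],0],
    [0.0,[0.0,0.1,0],0],
    [0.0,[0.0,0.135,0],0],
    [0.0,[0.0,0.135,0],0]
  ]
}}

```text
time: 2.55
eef_pos: [0.496, 0.2317, 0.3686]
tcp_rot: [-0.002, 0.666, 0.746, 0.001]
ft_force: [-0.6, -0.8, -0.3]
gripper_width: 0.003
```

```bash
python3 - <<'E'
from h import *
s=manip.sense(); im=manip.capture('wrist'); np.save('w1.npy',s,allow_pickle=True); print(s['eef_pos'],s['tcp_rot'],s['ft_force']); cv2.imwrite('pics/w1.png',im)
E
```

```text
[0.49604306 0.23169028 0.36863196] [-0.00151837  0.66566661  0.74624727  0.00082328] [-0.64045367 -0.78290454 -0.25074343]
```

View pics/w1.png

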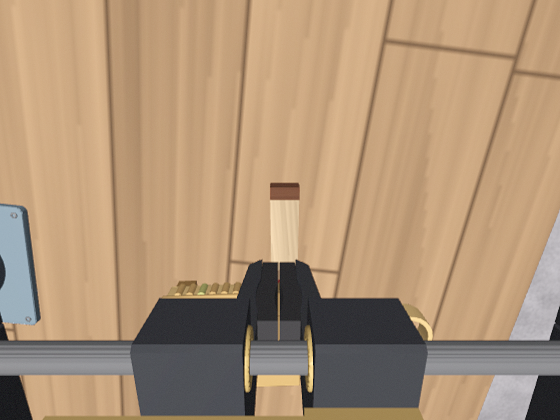

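```bash
python3 - <<'E'
from h import *
s=np.load('w1.npy',allow_pickle=True).item(); w=wcam(s)
im=cv2.imread('pics/w1.png'); crop(im,'pics/w1c.png',230,160,340,300,5)
for u,v,z in ((270,184,.03),(299.5,183.5,.03),(271,200,.03),(299.5,199,.03)): print(px2w(w,u,v,z))
E
```

```text
[0.48708617 0.19564199 0.03      ]
[0.52965274 0.20126541 0.03      ]
[0.49112458 0.17168102 0.03      ]
[0.53277502 0.17799796 0.03      ]
```

View pics/w1c.png

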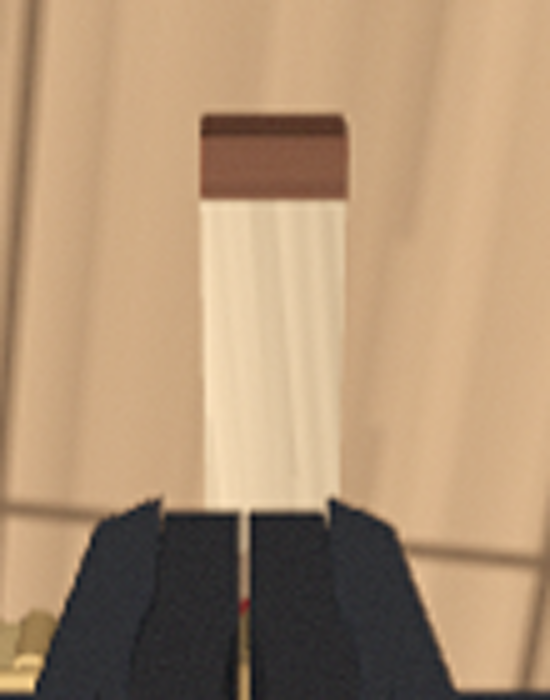

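Emit:
{"api": "servo_tool", "payload": {
  "motion": [
    [0.0,[0.009,0.0,-0.04],0],
    [0.0,[0.009,0.0,-0.09],0],
    [0.0,[0.009,0.0,-0.14],0],
    [0.0,[0.009,0.0,-0.19],0],
    [0.0,[0.009,0.0,-0.24],0]
  ]
}}

```text
time: 3.1
eef_pos: [0.5075, 0.2234, 0.1269]
tcp_rot: [0.001, 0.67, 0.743, -0.0]
ft_force: [0.4, -1.1, -1.2]
gripper_width: 0.002
```

Emit:
{"api": "servo_tool", "payload": {
  "motion": [
    [0.0,[0.0,0.0,-0.04],0],
    [0.0,[0.0,0.0,-0.08],0],
    [0.0,[0.0,0.0,-0.105],0],
    [0.0,[0.0,0.0,-0.119],0],
    [0.0,[0.0,0.0,-0.119],0]
  ]
}}

```text
time: 3.6
eef_pos: [0.5064, 0.2241, 0.0084]
tcp_rot: [-0.0, 0.669, 0.743, -0.002]
ft_force: [0.1, -0.4, 0.0]
gripper_width: 0.006
```

```bash
python3 - <<'E'
from h import *
s=manip.sense(); print(s['time'],s['eef_pos'],s['tcp_rot'],s['ft_force']);
im=manip.capture('side');cv2.imwrite('pics/d2.png',im); crop(im,'pics/d2c.png',120,60,280,180,5)
im=manip.capture('wrist'); cv2.imwrite('pics/w2.png',im)
E
```

```text
3.6 [0.50643384 0.22405747 0.00837394] [-1.64284912e-04  6.69319346e-01  7.42973303e-01 -1.50202805e-03] [ 0.10030121 -0.41152964  0.03511607]
```

View pics/d2c.png

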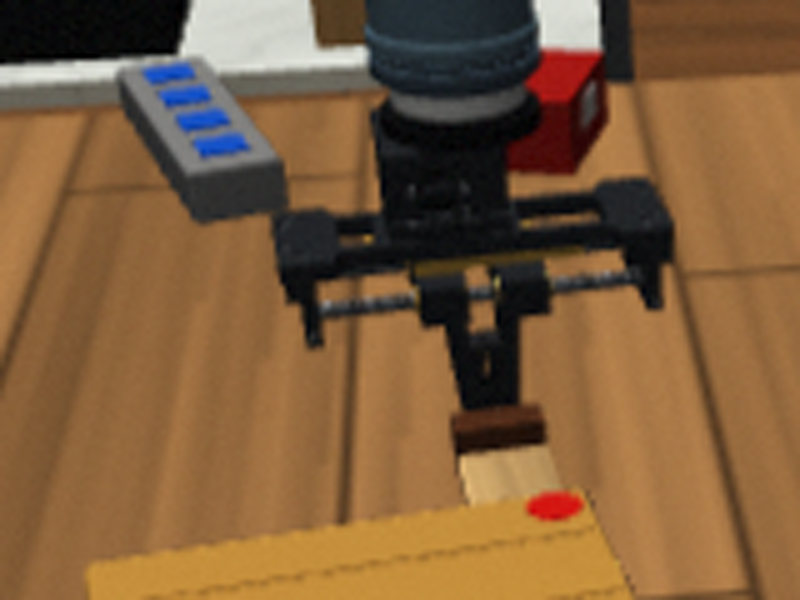

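View pics/w2.png

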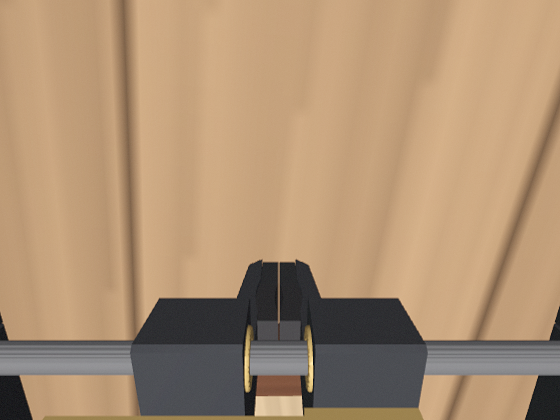

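Emit:
{"api": "servo_tool", "payload": {
  "motion": [
    [0.0,[0.001,-0.008,0],0],
    [0.0,[0.0015,-0.014,0],0],
    [0.0,[0.002,-0.018,0],0],
    [0.0,[0.0025,-0.022,0],0],
    [0.0,[0.0027,-0.026,0],0]
  ]
}}

```text
time: 4.2
eef_pos: [0.5102, 0.2002, 0.0102]
tcp_rot: [-0.0, 0.669, 0.743, 0.001]
ft_force: [0.2, 1.5, 1.9]
gripper_width: 0.005
```

Emit:
{"api": "servo_tool", "payload": {
  "motion": [
    [0.0,[0.0005,-0.005,0],0],
    [0.0,[0.001,-0.01,0],0],
    [0.0,[0.0016,-0.015,0],0],
    [0.0,[0.0021,-0.02,0],0],
    [0.0,[0.0026,-0.025,0],0]
  ]
}}

```text
time: 4.7
eef_pos: [0.5123, 0.1744, 0.0097]
tcp_rot: [-0.0, 0.669, 0.743, -0.0]
ft_force: [0.4, 1.9, 2.1]
gripper_width: 0.009
```

```bash
python3 - <<'E'
from h import *
s=manip.sense(); print(s['time'],s['eef_pos'],s['tcp_rot'],s['ft_force']);
im=manip.capture('scene');cv2.imwrite('pics/s3.png',im); crop(im,'pics/s3c.png',260,110,340,200,7)
E
```

```text
4.7 [0.51230866 0.17444474 0.00968764] [-2.32842778e-05  6.68838087e-01  7.43408107e-01 -2.30673328e-05] [0.38303466 1.93866437 2.13604277]
```

View pics/s3c.png

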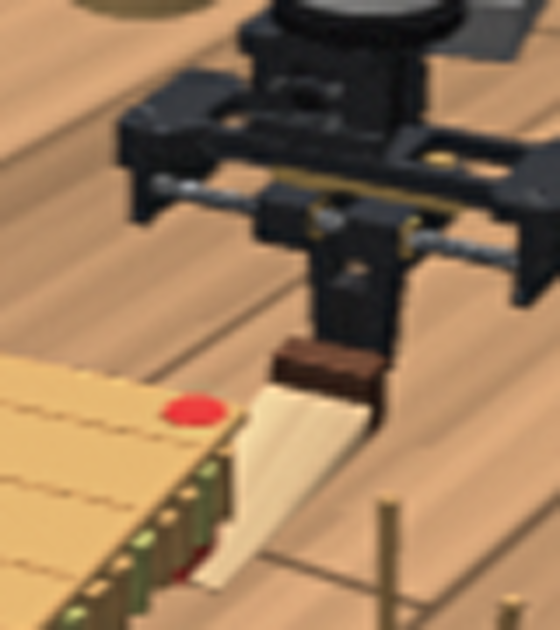

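Emit:
{"api": "servo_tool", "payload": {
  "motion": [
    [0.0,[0.0002,-0.002,0],0],
    [0.0,[0.0004,-0.004,0],0],
    [0.0,[0.0006,-0.006,0],0],
    [0.0,[0.0008,-0.008,0],0],
    [0.0,[0.001,-0.01,0],0]
  ]
}}

```text
time: 5.25
eef_pos: [0.5132, 0.1645, 0.0096]
tcp_rot: [0.0, 0.669, 0.743, -0.0]
ft_force: [-0.3, 0.3, -0.5]
gripper_width: 0.006
```

Emit:
{"api": "servo_tool", "payload": {
  "motion": [
    [0.0,[0.0001,-0.001,0],0],
    [0.0,[0.0002,-0.002,0],0],
    [0.0,[0.0003,-0.003,0],0],
    [0.0,[0.0004,-0.004,0],0],
    [0.0,[0.0005,-0.005,0],0]
  ]
}}

```text
time: 5.75
eef_pos: [0.5138, 0.1598, 0.0097]
tcp_rot: [0.0, 0.669, 0.743, -0.0]
ft_force: [-1.2, 0.4, -0.8]
gripper_width: 0.007
```

Emit:
{"api": "servo_tool", "payload": {
  "motion": [
    [0.0,[0.0001,-0.001,0],0],
    [0.0,[0.0002,-0.002,0],0],
    [0.0,[0.0003,-0.003,0],0],
    [0.0,[0.0004,-0.004,0],0],
    [0.0,[0.0005,-0.005,0],0]
  ]
}}

```text
time: 6.25
eef_pos: [0.5143, 0.1548, 0.0097]
tcp_rot: [-0.0, 0.669, 0.743, -0.0]
ft_force: [-1.5, 1.0, -0.0]
gripper_width: 0.003
```

```bash
python3 - <<'E'
from h import *
s=manip.sense(); print(s['time'],s['eef_pos'],s['tcp_rot'],s['ft_force']);
im=manip.capture('scene');cv2.imwrite('pics/s4.png',im); crop(im,'pics/s4c.png',260,140,340,200,10)
E
```

```text
6.25 [0.51428866 0.15477845 0.00971528] [-3.52356241e-06  6.68838639e-01  7.43407610e-01 -2.39365375e-05] [-1.45416321  0.95613301 -0.02765661]
```

View pics/s4c.png

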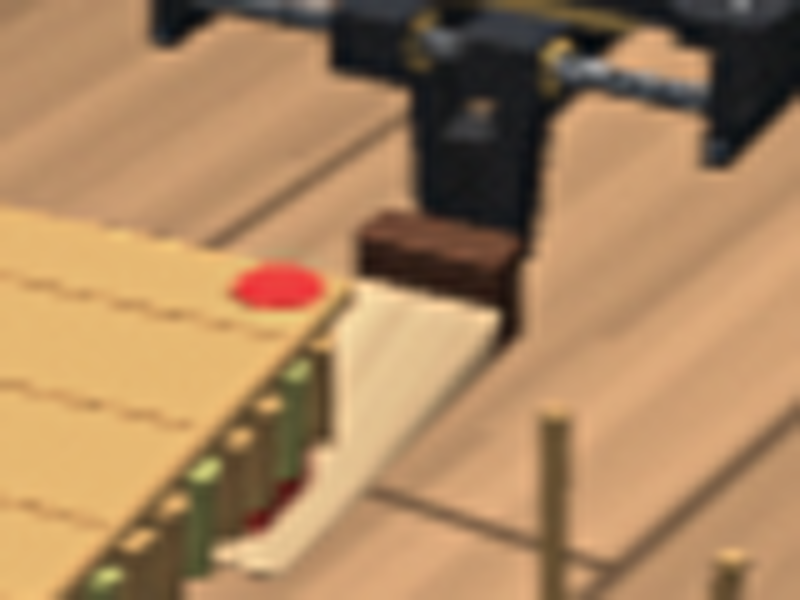

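Emit:
{"api": "servo_tool", "payload": {
  "motion": [
    [0.0,[0.0001,-0.001,0],0],
    [0.0,[0.0002,-0.002,0],0],
    [0.0,[0.0003,-0.003,0],0],
    [0.0,[0.0004,-0.004,0],0]
  ]
}}

```text
time: 6.7
eef_pos: [0.5147, 0.1508, 0.0097]
tcp_rot: [-0.0, 0.669, 0.743, 0.0]
ft_force: [-0.8, 0.9, -0.1]
gripper_width: 0.008
```

Emit:
{"api": "servo_tool", "payload": {
  "motion": [
    [0.0,[0.0001,-0.001,0],0],
    [0.0,[0.0002,-0.002,0],0],
    [0.0,[0.0003,-0.003,0],0],
    [0.0,[0.0004,-0.004,0],0]
  ]
}}

```text
time: 7.1
eef_pos: [0.5151, 0.1468, 0.0097]
tcp_rot: [0.0, 0.669, 0.743, 0.0]
ft_force: [-0.4, 0.6, -0.6]
gripper_width: 0.005
```

Emit:
{"api": "servo_tool", "payload": {
  "motion": [
    [0.0,[0.0001,-0.001,0],0],
    [0.0,[0.0002,-0.002,0],0],
    [0.0,[0.0003,-0.003,0],0],
    [0.0,[0.0004,-0.004,0],0]
  ]
}}

```text
time: 7.5
eef_pos: [0.5155, 0.1428, 0.0097]
tcp_rot: [0.0, 0.669, 0.743, 0.0]
ft_force: [-0.6, 1.5, 1.6]
gripper_width: 0.009
```

Emit:
{"api": "servo_tool", "payload": {
  "motion": [
    [0.0,[0.0001,-0.001,0],0],
    [0.0,[0.0002,-0.002,0],0],
    [0.0,[0.0003,-0.003,0],0],
    [0.0,[0.0004,-0.004,0],0]
  ]
}}

```text
time: 7.9
eef_pos: [0.5159, 0.1388, 0.0097]
tcp_rot: [0.0, 0.669, 0.743, 0.0]
ft_force: [0.3, 1.6, 0.4]
gripper_width: 0.01
```

Emit:
{"api": "servo_tool", "payload": {
  "motion": [
    [0.0,[0.0001,-0.001,0],0],
    [0.0,[0.0002,-0.002,0],0],
    [0.0,[0.0003,-0.003,0],0]
  ]
}}

```text
time: 8.2
eef_pos: [0.5162, 0.1358, 0.0097]
tcp_rot: [0.0, 0.669, 0.743, 0.0]
ft_force: [-0.4, 1.6, 1.0]
gripper_width: 0.008
```

```bash
python3 - <<'E'
from h import *
s=manip.sense(); print(s['time'],s['eef_pos'],s['tcp_rot'],s['ft_force']);
im=manip.capture('scene');cv2.imwrite('pics/s5.png',im); crop(im,'pics/s5c.png',250,140,330,200,10)
E
```

```text
8.2 [0.51622847 0.13580799 0.00974993] [1.31814268e-05 6.68827468e-01 7.43417660e-01 3.37283363e-05] [-0.4341364   1.639042    0.99588412]
```

View pics/s5c.png

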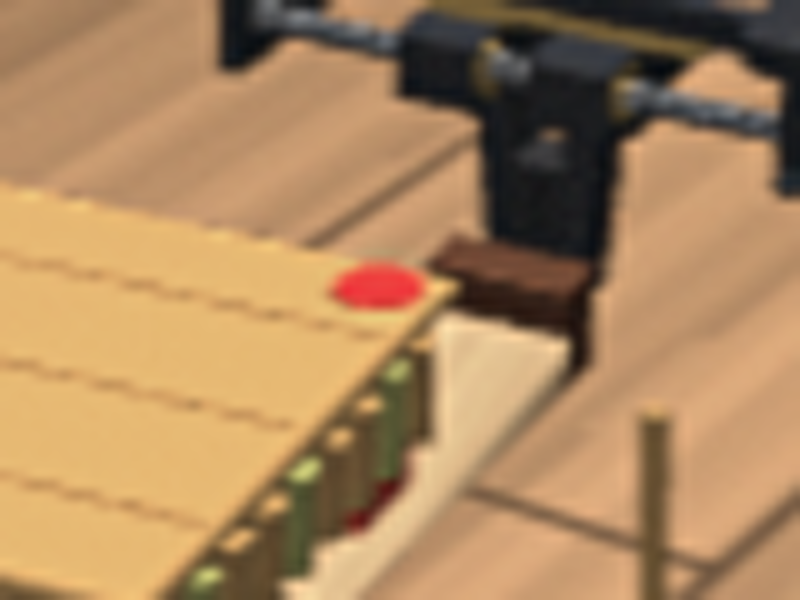

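Emit:
{"api": "servo_tool", "payload": {
  "motion": [
    [0.0,[0.0001,-0.001,0],0],
    [0.0,[0.0002,-0.002,0],0],
    [0.0,[0.0003,-0.003,0],0]
  ]
}}

```text
time: 8.55
eef_pos: [0.5165, 0.1334, 0.0097]
tcp_rot: [-0.0, 0.669, 0.744, 0.0]
ft_force: [-0.9, 4.1, -0.1]
gripper_width: 0.008
```

Emit:
{"api": "servo_tool", "payload": {
  "motion": [
    [0.0,[0.0,-0.0005,0],0],
    [0.0,[0.0001,-0.001,0],0]
  ]
}}

```text
time: 8.75
eef_pos: [0.5165, 0.1329, 0.0098]
tcp_rot: [-0.0, 0.669, 0.744, 0.001]
ft_force: [-1.0, 6.5, -1.8]
gripper_width: 0.003
```

Emit:
{"api": "servo_tool", "payload": {
  "motion": [
    [0.0,[0.0001,-0.001,0],0],
    [0.0,[0.0001,-0.001,0],0]
  ]
}}

```text
time: 8.95
eef_pos: [0.5165, 0.1325, 0.0098]
tcp_rot: [-0.001, 0.668, 0.744, 0.001]
ft_force: [-0.2, 6.2, -0.8]
gripper_width: 0.006
```

```bash
python3 - <<'E'
from h import *
s=manip.sense(); print(s['time'],s['eef_pos'],s['tcp_rot'],s['ft_force']);
im=manip.capture('scene');cv2.imwrite('pics/s6.png',im); crop(im,'pics/s6c.png',180,140,340,230,5)
a=cv2.imread('pics/s3.png')
def dot(im):
    b,g,r=[im[150:185,270:305,i].astype(float) for i in range(3)]; m=np.clip(r-1.6*np.maximum(b,g),0,None); ys,xs=np.mgrid[150:185,270:305]; return (m*xs).sum()/m.sum(),(m*ys).sum()/m.sum()
for n in (0,3,4,5,6): print(n,dot(cv2.imread(f'pics/scene0.png' if n==0 else f'pics/s{n}.png')))
E
```

```text
8.95 [0.5165444  0.13249215 0.00977735] [-6.82357590e-04  6.68441546e-01  7.43763733e-01  9.71324170e-04] [-0.18051942  6.2442707  -0.7856796 ]
0 (np.float64(287.42762769214244), np.float64(168.24544819807724))
3 (np.float64(287.47167184320443), np.float64(168.23535396808393))
4 (np.float64(287.4528271578497), np.float64(168.25588991218677))
5 (np.float64(287.5094601076587), np.float64(168.27250439695146))
6 (np.float64(287.49410913600656), np.float64(168.25144687887553))
```

View pics/s6c.png

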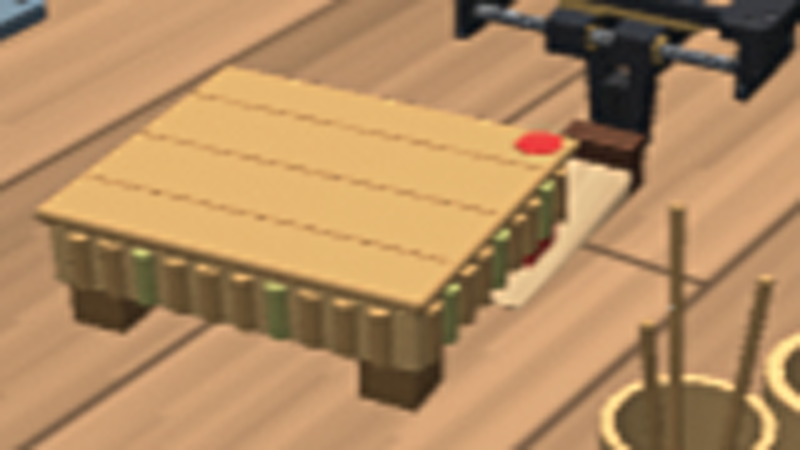

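Emit:
{"api": "servo_tool", "payload": {
  "motion": [
    [0.0,[0.0,0.004,0],0],
    [0.0,[-0.001,0.01,0],0],
    [0.0,[-0.002,0.025,0],0],
    [0.0,[-0.002,0.03,0.03],0],
    [0.0,[-0.002,0.03,0.08],0]
  ]
}}

```text
time: 9.5
eef_pos: [0.5122, 0.1622, 0.0885]
tcp_rot: [-0.002, 0.668, 0.744, -0.002]
ft_force: [1.8, -0.5, 0.4]
gripper_width: 0.008
```

```bash
python3 - <<'E'
from h import *
s=manip.sense(); print(s['time'],s['eef_pos'],s['tcp_rot'],s['ft_force']);
D=cam('side'); im=manip.capture('side'); cv2.imwrite('pics/d7.png',im); crop(im,'pics/d7c.png',125,110,285,230,5)
def cen(im,x0,y0,x1,y1):
    b,g,r=[im[y0:y1,x0:x1,i].astype(float) for i in range(3)]; m=np.clip(r-1.6*np.maximum(b,g),0,None); ys,xs=np.mgrid[y0:y1,x0:x1]; return (m*xs).sum()/m.sum(),(m*ys).sum()/m.sum()
p=cen(im,215,150,245,175);p0=cen(cv2.imread('pics/side0.png'),215,150,245,175);print(p,p0,px2w(D,*p,.066),px2w(cam('scene'),287.47,168.25,.066))
E
```

```text
9.5 [0.51220874 0.16217064 0.08847343] [-0.00177042  0.66791046  0.74423622 -0.00222137] [ 1.78194386 -0.4501907   0.42623972]
(np.float64(229.9055364333761), np.float64(160.3334908101055)) (np.float64(230.43753113610742), np.float64(160.76441437898214)) [0.53319426 0.02788651 0.066     ] [0.52971822 0.02718389 0.066     ]
```

View pics/d7c.png

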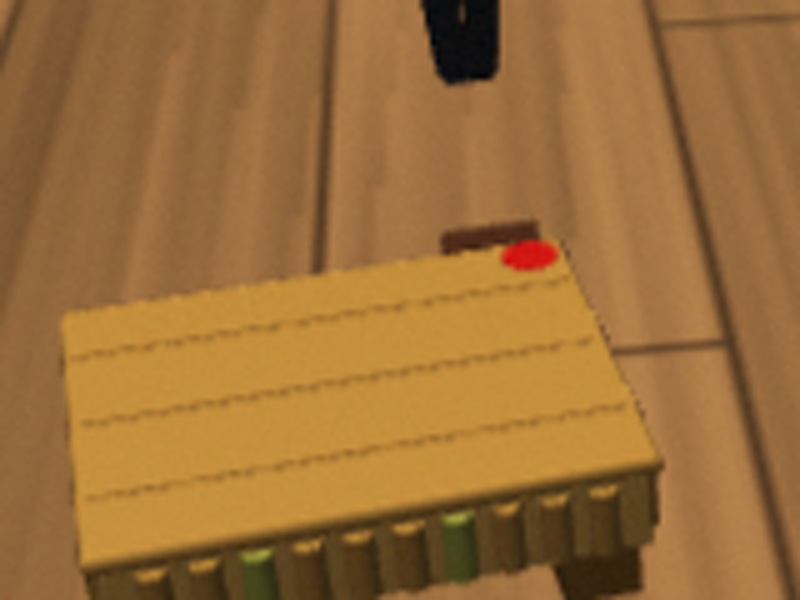

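Emit:
{"api": "servo_tool", "payload": {
  "motion": [
    [0.0,[0.002,-0.02,0.03],0],
    [0.0,[0.007,-0.06,0.03],0],
    [0.0,[0.014,-0.105,0.03],1],
    [0.0,[0.019,-0.139,0.01],2],
    [0.0,[0.019,-0.139,0.0],3]
  ]
}}

```text
time: 10.05
eef_pos: [0.5339, 0.0157, 0.0884]
tcp_rot: [0.001, 0.652, 0.758, -0.002]
ft_force: [-0.2, 0.2, -0.1]
gripper_width: 0.007
```

Emit:
{"api": "servo_tool", "payload": {
  "motion": [
    [0.0,[0.0,0.0,-0.005],0],
    [0.0,[0.0,0.0,-0.01],0]
  ]
}}

```text
time: 10.25
eef_pos: [0.5336, 0.024, 0.0796]
tcp_rot: [-0.0, 0.648, 0.761, 0.0]
ft_force: [0.1, 0.5, 0.5]
gripper_width: 0.002
```

```bash
python3 - <<'E'
from h import *
s=manip.sense(); print(s['time'],s['eef_pos'],s['tcp_rot'],s['ft_force']);
for n,b in (('side',(180,110,280,190)),('scene',(240,120,340,200))):
    im=manip.capture(n); cv2.imwrite(f'pics/{n}8.png',im); crop(im,f'pics/{n}8c.png',*b,6); print(n,proj(cam(n),s['eef_pos']),proj(cam(n),[*s['eef_pos'][:2],.066]))
E
```

```text
10.25 [0.5336359  0.02400518 0.07963133] [-3.34787056e-04  6.48449878e-01  7.61257132e-01  4.70924159e-04] [0.1203611  0.50399473 0.53925728]
side [229.71646138 155.50236855] [230.21088586 161.21069957]
scene [288.13029234 164.26247129] [288.08391411 169.13152318]
```

View pics/side8c.png

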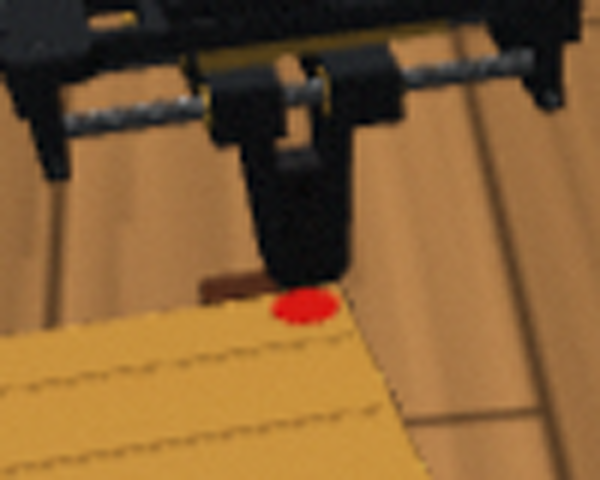

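View pics/scene8c.png

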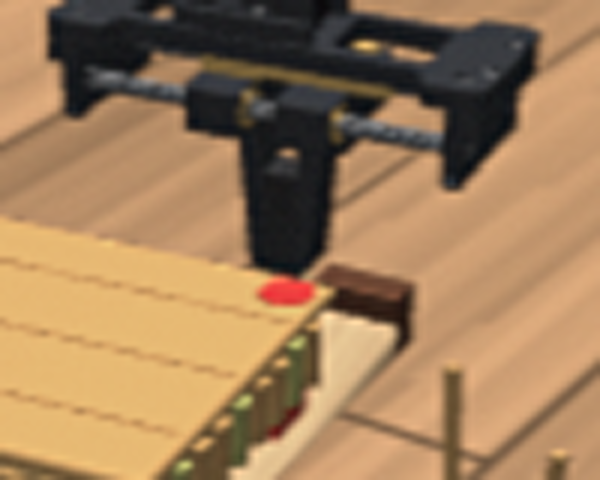

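Emit:
{"api": "servo_tool", "payload": {
  "motion": [
    [0.0,[0.0,-0.001,-0.005],0],
    [0.0,[0.0,-0.001,-0.009],0],
    [0.0,[0.0,-0.001,-0.011],0],
    [0.0,[0.0,-0.001,-0.012],0],
    [0.0,[0.0,-0.001,-0.013],0]
  ]
}}

```text
time: 10.85
eef_pos: [0.5338, 0.0209, 0.0667]
tcp_rot: [0.0, 0.649, 0.761, 0.0]
ft_force: [-0.0, 0.2, -0.3]
gripper_width: 0.004
```

Emit:
{"api": "servo_tool", "payload": {
  "motion": [
    [0.0,[0.0,0.0,-0.0005],0],
    [0.0,[0.0,0.0,-0.001],0]
  ]
}}

```text
time: 11.05
eef_pos: [0.5338, 0.0209, 0.0663]
tcp_rot: [0.0, 0.649, 0.761, -0.0]
ft_force: [-2.8, -0.2, 11.2]
gripper_width: 0.009
```

Emit:
{"api": "servo_tool", "payload": {
  "motion": [
    [0.0,[0.0,0.0,-0.0001],0],
    [0.0,[0.0,0.0,-0.0001],0]
  ]
}}

```text
time: 11.25
eef_pos: [0.5338, 0.0209, 0.0664]
tcp_rot: [0.0, 0.649, 0.761, -0.0]
ft_force: [-2.5, -0.3, 8.9]
gripper_width: 0.005
```

```bash
python3 - <<'E'
from h import *
s=manip.sense(); print(s['time'],s['eef_pos'],s['ft_force'])
im=manip.capture('scene'); cv2.imwrite('pics/s9.png',im); crop(im,'pics/s9c.png',180,140,340,230,5)
print(manip.sense()['ft_force'])
E
```

```text
11.25 [0.53376061 0.02086872 0.0664034 ] [-2.46980086 -0.28738396  8.85365687]
[-2.98187487 -0.68696337  8.3939384 ]
```

View pics/s9c.png

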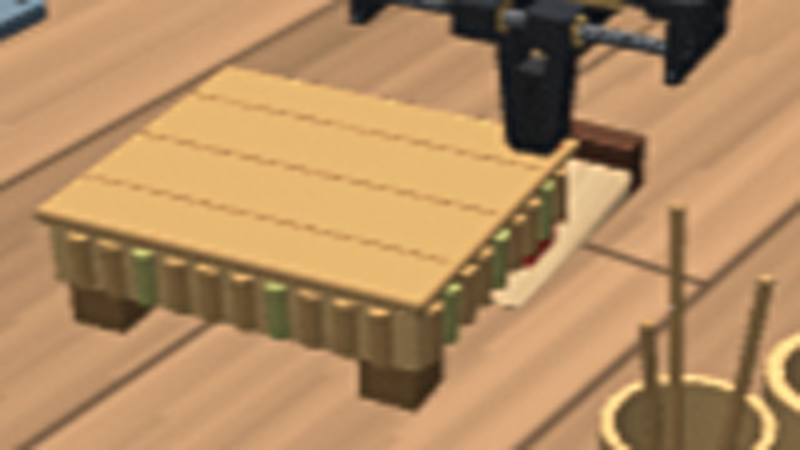

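Emit:
{"api": "servo_tool", "payload": {
  "motion": [
    [0.0,[0.0,0.0,-0.0002],0],
    [0.0,[0.0,0.0,-0.0003],0],
    [0.0,[0.0,0.0,-0.0003],0]
  ]
}}

```text
time: 11.6
eef_pos: [0.5338, 0.0209, 0.0664]
tcp_rot: [0.0, 0.649, 0.761, -0.0]
ft_force: [-4.4, -0.2, 11.4]
gripper_width: 0.004
```

Emit:
{"api": "servo_tool", "payload": {
  "motion": [
    [0.0,[-0.0002,0.0,-0.0002],0],
    [0.0,[-0.0002,0.0,-0.0002],0],
    [0.0,[-0.0002,0.0,-0.0002],0]
  ]
}}

```text
time: 11.9
eef_pos: [0.5338, 0.0209, 0.0663]
tcp_rot: [0.001, 0.649, 0.761, -0.0]
ft_force: [-3.5, -0.1, 13.6]
gripper_width: 0.003
```

Emit:
{"api": "servo_tool", "payload": {
  "motion": [
    [0.0,[0.0,0.0,0.0],0],
    [0.0,[0.0,0.0,0.0],0],
    [0.0,[0.0,0.0,0.0],0]
  ]
}}

```text
time: 12.2
eef_pos: [0.5338, 0.0209, 0.0663]
tcp_rot: [0.001, 0.649, 0.761, -0.0]
ft_force: [-3.1, -0.3, 13.4]
gripper_width: 0.005
```

```bash
python3 - <<'E'
from h import *
s=manip.sense(); print(s['time'],s['eef_pos'],s['ft_force'])
im=manip.capture('scene'); cv2.imwrite('pics/s10.png',im); crop(im,'pics/s10c.png',180,140,340,230,5)
d=cv2.absdiff(im,cv2.imread('pics/s6.png'))[150:230,185:275]; print('chest diff',d.mean(),d.max())
E
```

```text
12.2 [0.53381668 0.0209259  0.06634139] [-3.11222587 -0.30741277 13.3664252 ]
chest diff 1.0404166666666668 24
```

Steady 13.4 N with no sinking: the TCP stays at 66.3 mm. I'm releasing now.

Emit:
{"api": "servo_tool", "payload": {
  "motion": [
    [0.0,[0.0,0.0,0.001],0],
    [0.0,[0.0,0.0,0.004],0],
    [0.0,[0.0,0.0,0.02],0],
    [0.0,[0.0,0.0,0.06],0],
    [0.0,[0.0,0.0,0.1],0]
  ]
}}

```text
time: 12.75
eef_pos: [0.5329, 0.021, 0.1667]
tcp_rot: [-0.001, 0.649, 0.761, -0.0]
ft_force: [-0.7, -1.0, -0.3]
gripper_width: 0.006
```

Emit:
{"api": "servo_tool", "payload": {
  "motion": [
    [0.0,[0.0,0.04,0.03],0],
    [0.0,[0.0,0.08,0.06],0],
    [0.0,[0.0,0.12,0.08],0],
    [0.0,[0.0,0.12,0.08],0],
    [0.0,[0.0,0.12,0.08],0]
  ]
}}

```text
time: 13.25
eef_pos: [0.5334, 0.1417, 0.2463]
tcp_rot: [0.001, 0.648, 0.761, 0.0]
ft_force: [-0.5, -0.6, 0.0]
gripper_width: 0.003
```

```bash
python3 - <<'E'
from h import *
s=manip.sense(); print(s['time'],s['eef_pos'],s['ft_force'],abs(s['dq']).max())
im=manip.capture('scene'); cv2.imwrite('pics/s11.png',im); crop(im,'pics/s11c.png',180,140,340,230,5)
d=cv2.absdiff(im,cv2.imread('pics/scene0.png')); print('chest diff',d[150:230,185:275].mean(),d[150:230,185:275].max(),'rest',d[225:,:].mean(),d[225:].max(), d[190:280,295:375].mean())
im=manip.capture('side'); cv2.imwrite('pics/d11.png',im)
E
```

```text
13.25 [0.53342517 0.1417255  0.246255  ] [-0.47050815 -0.60661545  0.00357781] 0.04665200291717824
chest diff 1.1100925925925926 34 rest 0.8181318681318681 7 0.8372685185185185
```

View pics/s11c.png

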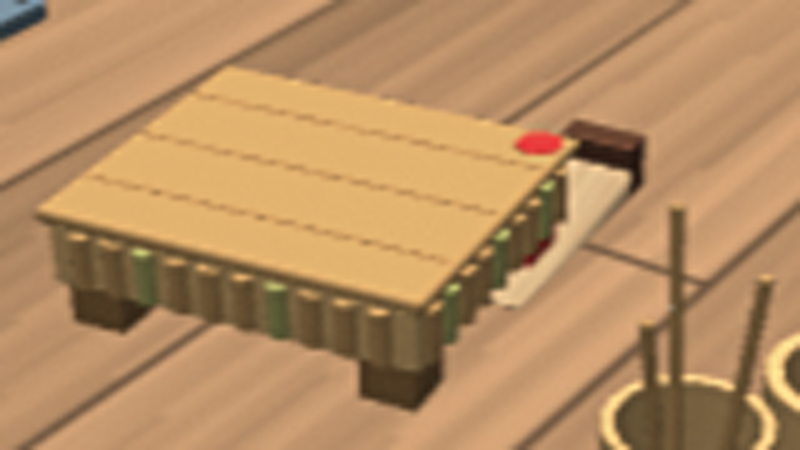

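View pics/d11.png

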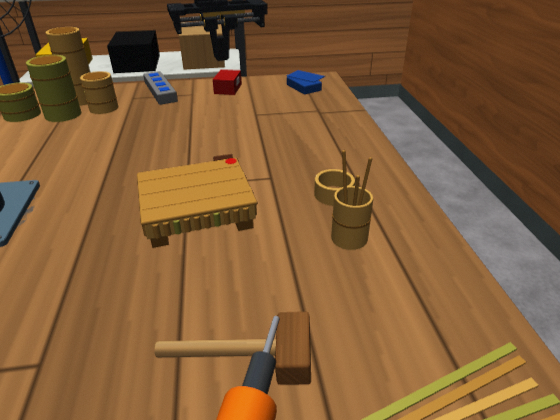

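The chest stands level where it started, with its dot at about (288,169) in the scene view. The wedge is under the red foot, and the pot, ring and mallet haven't moved.

```bash
python3 -c "
from rig import manip
print(manip.hand_in())"
```

```text
the job is handed in; nothing more can be done
None
```

I pushed the wedge under the red foot until it took up the gap, pressed firmly on the red dot, let go and handed the job in at about 13 s. The hand-in gives no verdict, so the results below are my own checks.

- **Wedge:** I pushed it thin end first, and the force rose from about 1.5 N to 6.5 N, where I stopped. The thin end is roughly 53 mm under the foot by my estimate, which means a gap of about 8 mm. The red dot stayed within 0.1 pixel in the scene view, so the push did not move or lift the chest.
- **Press:** The first touch read 11 N but settled to about 9 N, so I pressed a little harder. It then held at 13.4 N, with the lid height steady at 66.3 mm and the chest still level. The press also put about 3 to 4 N of sideways force on the lid, which did not shift the chest.
- **After letting go:** The chest looked level and in its starting place in both fixed views. The wedge was still under the foot and the gripper was well clear. The pot, ring and mallet had not moved.
- **Disagreement:** The two cameras differed by 2 to 4 mm on where the dot was. The fingertips came down about 2 mm from my combined estimate, within the 24 mm dot.

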